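Hold the sprung test fixture lid at the mark

ROBOT

A 7-joint arm with a two-finger parallel gripper is mounted at the origin on the work surface. World frame = base frame: x ahead of the robot, y to its left, z up, the work surface at z = 0. Lengths are in m, angles in rad, forces in N, time in s.
With the tool pointing down it reaches from about 0.35 to 0.9 m from the base axis. Payload 7.2 kg.
Tool frame: the origin (TCP) lies at the very end of the fingers, on their centre line; the grasp point (between the pads) lies r.grip_point_offset behind it (r.grip_point_offset is the distance from the TCP to the grasp point, in m); z points along the fingers, y is the line along which they close (so a half turn about z gives the same grasp; the last joint's range is limited). The gripper opens to 85 mm and grips with 20 to 120 N. Pads are 22 mm wide; open, the fingers measure 114 mm over their backs; the gripper's body (76 mm by 85 mm) begins 54 mm behind the grasp point. The pads swing forward as they close: fully open they stand 13 mm farther back than shut.
Start: joints at [-1.17, 0.411, -0.013, 1.596, 0.006, 1.134, -0.082], TCP at [0.282, 0.558, 0.194] pointing down, gripper open.
Joint ranges: [-2.95, 2.95], [-0.29, 1.99], [-1.47, 1.44], [0.14, 2.54], [-1.03, 4.17], [0.13, 1.85], [-2.86, 2.86]. Speed limits (rad/s): [2.39, 2.39, 3.01, 3.01, 3.14, 3.14, 3.14].

INTERFACE

Orientations are given as a unit quaternion [w, x, y, z].
In Python, from cell import r, imaging, models gives the robot as it stands.
- The arm moves only by the tool apply_moves, never from a script. Its argument "deltas" is a list of rows, each an object with "linear": the shift along the tool's x, y, z as a fraction of full scale, a list of three; "yaw": the turn about the tool's z as a fraction of full scale; "hand": the opening, from 0 (shut) to 1 (fully open). In form: [{"linear": [x, y, z], "yaw": yaw, "hand": hand}, ...]. A call has 1 to 12 rows; each row is the pose to reach, as a shift and turn from the pose commanded when the call began, along the tool's axes at that moment, turning the shorter way round; what a row does not reach only later rows make up. Full scale, the value 1, is 0.2 m for a shift and 360 degrees for a turn. A row lasts 1/8 s, in which the tool goes at most 62.5 mm and 10.7 degrees, less where a joint would pass 70% of its speed; a pose out of reach is approached as far as the arm can. A call with a number of a shift or a turn outside -1 to 1 is refused whole. A call with a gripper value outside its range is refused whole. The fingers move at their own pace and stop on an object; "newtons" is the grip in N (left out, the last holds). Time passes only in rows, so rows that repeat a pose let the fingers close. It gives the time, the measured TCP pose, the force, the opening and the grip force at its end, in the units of the state.
- r.sense(): the state, without advancing time (a new reading comes with each control period).
- imaging.get_image(name): name is "side" or "top" or "wrist"; returns (picture, depth): 400x640x3 uint8, blue, green, red; 400x640 float32, m along the optical axis (not along the pixel's ray), 0 where there is no reading.
- imaging.camera_model(name): a dict with "fx", "fy", "cx", "cy" (pixels), "cam_to_world" (4x4, takes a point from camera to world coordinates). Camera axes: x right, y down, z forward; pixel columns grow to the right and rows downward; lengths in m; the calibration is good to about 2 mm. A picture is of the moment at which its call begins: read the wrist's pose just before it. camera_model takes no time and is no camera call; for the wrist camera it gives the pose at the moment of the call.
- r.sign_off(): hands the job in; it is judged then, once.
Trained networks look in the newest picture that a camera, given by its name, has taken for a name from the list of things; names that differ only in an ending like _2 or _b are one class to them, and where a whole thing is asked for, a point or a joint stands for the part that bears it (a point fixed in the world has none). Each returns a list of dicts, best first, with "conf" (0 to 1); they miss things now and then, are a little off and sometimes report something else, mostly with a low value. They report only what shows in the picture. A call takes as long as a camera call.
- models.find_in(name, camera): "location" ([x, y, z] in m, in the coordinates of the camera as it stood for that picture, good to about 4 mm: the middle of the surface that is visible of it).
- models.tip_of(name, camera): "location" ([x, y, z] in m, in the coordinates of the camera as it stood for that picture, good to about 4 mm: a listed point, or the origin of a listed thing).
The state is a dict: "clock": time; "joints": joint angles; "qvel": joint speeds; "tau": joint torques, N m; "tool_pos": TCP position; "tcp_rot": TCP orientation; "ft_force": force on the tool from outside, world axes, zero at the start; "wrist_torque": the same for the moment, N m; "grip_width": finger opening in m; "grip_force": force on a finger pad.
Only numpy, scipy, OpenCV 4.12 (cv2) and the standard library are available. Lean on these libraries where they do the work, as an engineer would, in place of code of your own. Each camera call takes 0.05 s, during which the arm holds its last target. There are 200 camera calls.

TASK

Take the blue relay out of the grey pocket tray and seat it upright in the yellow-framed pocket on the front ledge of the test fixture, while the fixture's lid is still shut. Then lift the sprung lid (orange handle) until the lid lies parallel with the red marker arm beside it, and finish still holding it there in the gripper, so that a colleague can reach the board inside. Leave the marker arm and everything else on the bench where it is.

Things in the scene. Friction and masses are not known exactly. Their poses are not given: they have to be found in the camera images.
- relay: blue block, 20 (x) x 16 (y) x 22 (z) mm, about 18 g, loose, standing upright in one of the tray's four pockets (which one varies), its axes along the tray's; origin at the centre of its underside, z up. Its top 15 mm stand above the tray. It may be gripped across its 16 mm width, fingers opened to about 36 mm
- tray: grey fixed pocket tray, 120 (x) x 150 (y) x 12 (z) mm, origin at the centre of its underside on the table; four pockets 23 x 19 mm, 7 mm deep (floor 5 mm above the table) centred at x = +-28, y = +-34 mm
- fixture: fixed grey test fixture; origin at the table under the centre of its 170 x 170 x 45 mm housing. x points from its front (robot side) to the hinge side, y to its left. In front of the housing is an aluminium ledge 90 (x) x 120 (y) x 22 mm high; the lid covers the housing; the red marker arm stands on its left side (+y)
- nest (a point): centre of the floor of the yellow-framed pocket in the fixture's front ledge: 15 mm above the table, pocket 26 (fixture x) x 22 (fixture y) mm and 7 mm deep, axes as the fixture's. At x = -142 mm, y = 0 in the fixture's frame
- handle (a point): middle of the orange handle bar on the lid: bar 10 mm thick, 84 mm long between its posts, along the fixture's y; 140 mm in front of the hinge axis and 36 mm above the lid's mid-plane (32 mm above its top face). When shut its centre is 85 mm above the table. Pinch it from above, fingers closing along the fixture's x; it turns in the grip as the lid rises
- hinge (a point): middle of the lid's hinge axis, at x = +80 mm, y = 0, z = 49 mm in the fixture's frame; the axis runs along the fixture's y
- lid (a joint): lid angle in rad: 0 shut (start), growing as the front rises; stop at 1.4. The lid: black frame, clear window, white stripe on its left edge, 165 x 170 x 8 mm, 0.3 kg, reaching from the hinge axis (middle of its thickness) to the front. A spring pulls it shut: lifting at the handle along its arc takes about 6 N when shut, 8 N at the largest marked angle; let go, it shuts
- mark (a joint): angle of the red marker arm about the same hinge axis in rad, 0 level, same sense as lid: the lid is at the mark when the two values are equal. Between 0.48 and 0.85, stiff, set at the start and not to be moved
- mark_tip (a point): red 16 mm ball at the tip of the red marker arm, 115 mm from the hinge axis, 113 mm to the left (+y) of the lid's middle; the arm itself is a bar 6 mm wide and 8 mm thick, solid
- part_black: black loose block of the same size as the relay, 20 x 16 x 22 mm, in another tray pocket; must stay there
- part_white: white loose block of the same size as the relay, 20 x 16 x 22 mm, in another tray pocket; must stay there
- part_yellow: yellow loose block of the same size as the relay, 20 x 16 x 22 mm, in another tray pocket; must stay there
- board_a: loose green circuit board, 90 x 60 x 18 mm, on the pink pad at the left; bystander
- board_b: second such board on the pink pad; bystander
- bottle: white jar with green label, 56 mm wide, 110 mm high, standing at the back right; bystander
- tape_roll: yellow tape roll, 84 mm wide, 22 mm high, lying behind the tray and fixture; bystander
- driver: screwdriver lying at the right edge; bystander

How it is judged:
By the outcome, as a careful person would: the job done as asked, in the order asked, and still so for the second after the job is handed in, while the arm keeps its last pose, push and grip.
It also fails if it takes over 54 s, if anything falls off the work surface, if the arm or the gripper's body presses on something with over 40 N, if the wrist force passes 120 N, or if a joint passes its speed limit or range.

## Working session

There is one attempt and no reset: what is moved stays moved. The work goes in short steps, Python scripts to look and compute and a tool call to move; the robot and the scene stay as the last step left them, time stands still between calls to the robot, and variables do not carry over. Pictures are saved under pics/ and viewed, at most 13 in all, crops included, and the job is handed in when it is done.

Besides the shell and the picture viewer there is one more tool, called as name([rows], argument=value, ...), one row to a line, values as JSON. apply_moves: Moves the arm, as the interface text tells. Its arguments: {"type":"object","properties":{"deltas":{"type":"array"},"newtons":{"type":"number"}},"required":["deltas"]}

```bash
mkdir -p pics; ls; cat > h.py <<'E'
import numpy as np, cv2
from cell import r, imaging, models
def w(cam,p):
    M=np.array(imaging.camera_model(cam)["cam_to_world"]); return (M@np.append(p,1))[:3]
def px(cam,P):
    c=imaging.camera_model(cam); q=np.linalg.inv(np.array(c["cam_to_world"]))@np.append(P,1)
    return np.array([c["fx"]*q[0]/q[2]+c["cx"],c["fy"]*q[1]/q[2]+c["cy"]])
def dep(cam,d):
    c=imaging.camera_model(cam); v,u=np.mgrid[:d.shape[0],:d.shape[1]]
    P=np.stack([(u-c["cx"])/c["fx"]*d,(v-c["cy"])/c["fy"]*d,d,np.ones_like(d)],-1)
    return (P@np.array(c["cam_to_world"]).T)[...,:3]
E
python3 - <<'E'
from h import *
np.set_printoptions(precision=4,suppress=True)
print(r.sense(), r.grip_point_offset)
for cam in("top","side"):
    im,d=imaging.get_image(cam); cv2.imwrite(f"pics/{cam}0.png",im); np.savez(f"{cam}0.npz",im=im,d=d)
    for n in["relay","tray","fixture","nest","handle","hinge","mark_tip","part_black"]:
        for x in models.tip_of(n,cam)[:2]:
            P=w(cam,x["location"]); print(cam,n,round(x["conf"],2),P,px(cam,P).round())
E
```

```text
pics
{'clock': 0.0, 'joints': array([-1.1702,  0.4119, -0.0128,  1.5971,  0.0056,  1.1343, -0.0822]), 'qvel': array([-0.0002,  0.0012,  0.0007, -0.0004, -0.0013, -0.0003,  0.0006]), 'tau': array([  0.0005, -60.0627,   0.6819, -29.9404,   0.0136,   0.0104,
         0.    ]), 'tool_pos': array([0.2822, 0.557 , 0.1928]), 'tcp_rot': array([-0.0001,  0.2322,  0.9727, -0.0008]), 'ft_force': array([ 0.5741, -0.0715, -0.0767]), 'wrist_torque': array([-0.0533,  0.0191, -0.0215]), 'grip_force': 0.0, 'grip_width': 0.08547968728410546} 0.0187
top relay 0.75 [0.5808 0.5177 0.0104] [181. 210.]
top relay 0.43 [ 0.4879 -0.3599  0.0045] [412. 230.]
top tray 0.66 [ 0.514  -0.3334 -0.0011] [404. 223.]
top fixture 0.83 [ 0.5764  0.0484 -0.0009] [304. 209.]
top fixture 0.46 [0.6597 0.0657 0.0489] [298. 185.]
top nest 0.77 [0.442  0.0212 0.0127] [311. 243.]
top handle 0.79 [0.5167 0.039  0.0875] [306. 221.]
top hinge 0.91 [0.6616 0.0676 0.0512] [298. 184.]
top mark_tip 0.38 [0.5373 0.1592 0.1055] [272. 215.]
top part_black 0.71 [0.4732 0.5293 0.0053] [177. 238.]
top part_black 0.63 [ 0.4298 -0.574   0.0002] [469. 244.]
side relay 0.63 [ 0.4865 -0.3602  0.0067] [344. 311.]
side relay 0.42 [0.6543 0.0691 0.0468] [327. 197.]
side tray 0.58 [ 0.5126 -0.3277 -0.0006] [346. 301.]
side fixture 0.87 [0.5836 0.0475 0.0032] [312. 216.]
side nest 0.74 [0.4422 0.0219 0.0137] [279. 231.]
side nest 0.64 [0.5284 0.1609 0.1058] [284. 180.]
side handle 0.91 [0.5196 0.0443 0.0855] [296. 205.]
side hinge 0.61 [0.6582 0.0668 0.0459] [328. 197.]
side hinge 0.44 [0.4746 0.5305 0.0098] [238. 151.]
side mark_tip 0.49 [0.5294 0.1595 0.1044] [285. 181.]
side mark_tip 0.44 [0.4753 0.5303 0.0093] [238. 151.]
side part_black 0.52 [ 0.544  -0.2952  0.0055] [350. 288.]
side part_black 0.51 [ 0.5437 -0.3635  0.0031] [361. 305.]
```

View pics/top0.png

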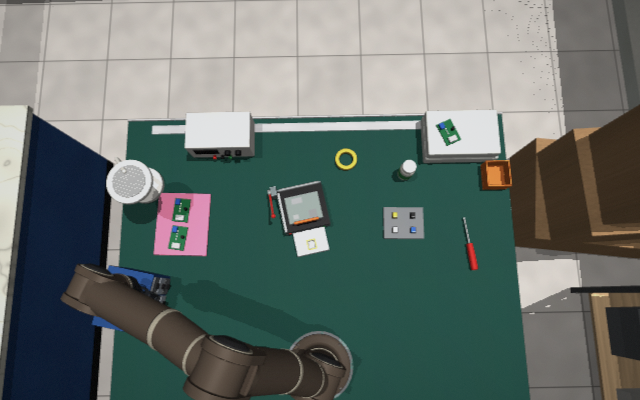

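View pics/side0.png

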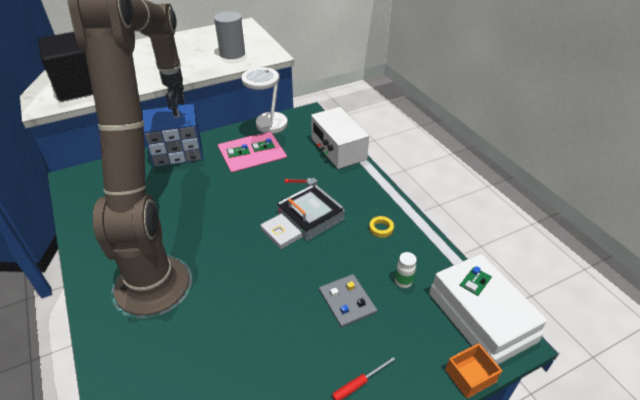

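Top view: blue relay in the near-right pocket (413,230), nest frame (311,243), handle (306,220). The side view agrees (blue at 345,309). Now moving the wrist over the nest.

apply_moves([
  {"linear":[-0.585,-0.714,-0.25],"yaw":0,"hand":0.42},
  {"linear":[-0.585,-0.714,-0.25],"yaw":0,"hand":0.42},
  {"linear":[-0.585,-0.714,-0.25],"yaw":0,"hand":0.42},
  {"linear":[-0.585,-0.714,-0.25],"yaw":0,"hand":0.42},
])

```text
clock: 1.4
tool_pos: [0.3246, 0.3736, 0.2456]
tcp_rot: [0.001, 0.235, 0.972, 0.001]
ft_force: [0.2, -0.2, 0.1]
grip_width: 0.0359
grip_force: 0.0
```

apply_moves([
  {"linear":[-0.585,-0.714,-0.1],"yaw":0,"hand":0.42},
  {"linear":[-0.585,-0.714,-0.1],"yaw":0,"hand":0.42},
  {"linear":[-0.585,-0.714,-0.1],"yaw":0,"hand":0.42},
  {"linear":[-0.585,-0.714,-0.1],"yaw":0,"hand":0.42},
])

```text
clock: 1.9
tool_pos: [0.3634, 0.1937, 0.2645]
tcp_rot: [0.001, 0.235, 0.972, 0.001]
ft_force: [0.5, 1.2, 0.1]
grip_width: 0.0357
grip_force: 0.0
```

apply_moves([
  {"linear":[-0.585,-0.714,0],"yaw":-0.108,"hand":0.42},
  {"linear":[-0.585,-0.714,0],"yaw":-0.108,"hand":0.42},
  {"linear":[-0.585,-0.714,0],"yaw":-0.108,"hand":0.42},
  {"linear":[-0.585,-0.714,0],"yaw":-0.108,"hand":0.42},
  {"linear":[-0.585,-0.714,0],"yaw":-0.108,"hand":0.42},
  {"linear":[-0.585,-0.714,0],"yaw":-0.108,"hand":0.42},
])

```text
clock: 2.65
tool_pos: [0.4021, 0.0183, 0.2636]
tcp_rot: [-0.0, -0.104, 0.995, 0.0]
ft_force: [-0.2, 0.2, 0.1]
grip_width: 0.0358
grip_force: 0.0
```

```bash
cat >> h.py <<'E'
from scipy.spatial.transform import Rotation as R
np.set_printoptions(precision=4,suppress=True)
def rot(s): q=s["tcp_rot"]; return R.from_quat([q[1],q[2],q[3],q[0]]).as_matrix()
def plan(goal,yawdeg=None):
    "fractions to world TCP goal; yawdeg = world heading of tool y (mod 180)"
    s=r.sense(); M=rot(s); f=M.T@(np.array(goal)-s["tool_pos"])/0.2
    y=np.degrees(np.arctan2(M[1,1],M[0,1])); t=None
    if yawdeg is not None: t=-(((yawdeg-y)+90)%180-90)/360
    print("pos",s["tool_pos"],"yaw",y.round(2),"F",s["ft_force"],"g",round(s["grip_width"],4),s["grip_force"],"t",s["clock"]," -> lin",f,"yaw",t,"zaxis",M[:,2])
def look(cam,tag,names):
    im,d=imaging.get_image(cam); cv2.imwrite(f"pics/{tag}.png",im); np.savez(f"{tag}.npz",im=im,d=d,M=imaging.camera_model(cam)["cam_to_world"])
    for n in names:
        for x in models.tip_of(n,cam)[:2]:
            P=w(cam,x["location"]); print(cam,n,round(x["conf"],2),P,px(cam,P).round())
    return im,d
E
python3 - <<'E'
from h import *
plan([.487,-.36,.2],90)
print(np.array(imaging.camera_model("wrist")["cam_to_world"]), imaging.camera_model("wrist")["fx"])
look("wrist","w1",["nest","handle","hinge","mark_tip","fixture"])
E
```

```text
pos [0.4021 0.0183 0.2636] yaw 101.99 F [-0.2281  0.185   0.0513] g 0.0358 0.0 t 2.65  -> lin [-0.0224 -1.9386  0.3177] yaw 0.03331554232761218 zaxis [-0.0001  0.0002 -1.    ]
[[-0.2081  0.9429  0.26    0.3364]
 [ 0.9781  0.2004  0.056   0.0051]
 [ 0.0007  0.2659 -0.964   0.4427]
 [ 0.      0.      0.      1.    ]] 320.8104986277388
wrist nest 0.78 [0.4369 0.0218 0.0169] [315. 183.]
wrist handle 0.7 [0.521  0.0374 0.0812] [313. 262.]
wrist hinge 0.78 [0.6582 0.0677 0.0473] [315. 338.]
wrist fixture 0.96 [ 0.5776  0.0499 -0.0014] [315. 271.]
```

View pics/w1.png

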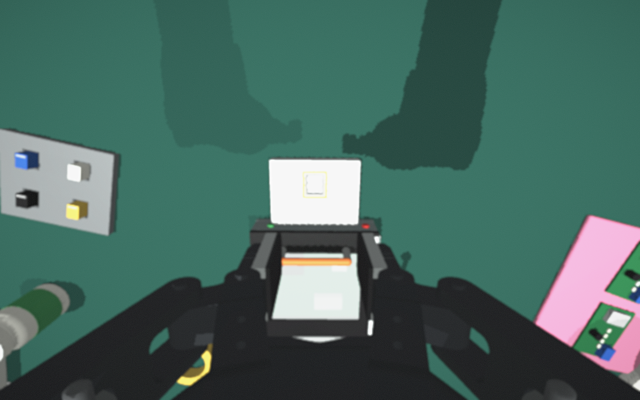

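Nest frame at (315,183) on the white ledge and handle at (316,262), both central. Next: refine the nest from pixels, then move over the tray.

```bash
cat >> h.py <<'E'
def rays(cam,uv,z,M=None):
    c=imaging.camera_model(cam); M=np.array(c["cam_to_world"] if M is None else M); uv=np.atleast_2d(uv).astype(float)
    D=np.c_[(uv[:,0]-c["cx"])/c["fx"],(uv[:,1]-c["cy"])/c["fy"],np.ones(len(uv))]@M[:3,:3].T
    return M[:3,3]+D*((z-M[2,3])/D[:,2])[:,None]
def hsv(im,lo,hi,roi):
    m=cv2.inRange(cv2.cvtColor(im,cv2.COLOR_BGR2HSV),lo,hi); k=np.zeros_like(m); a,b,c,d=roi; k[b:d,a:c]=m[b:d,a:c]; return k
def rect(cam,mask,z,M=None):
    n,l,st,_=cv2.connectedComponentsWithStats(mask); i=1+np.argmax(st[1:,4]); v,u=np.nonzero(l==i)
    P=rays(cam,np.c_[u,v],z,M); (c,s,a)=cv2.minAreaRect((P[:,:2]*1000).astype(np.float32))
    print("rect c",np.array(c)/1000,"size",s,"ang",a,"n",len(u),"mean",P[:,:2].mean(0)); return l==i
E
python3 - <<'E'
from h import *
z=np.load("w1.npz"); im,d,M=z["im"],z["d"],z["M"]
W=dep("wrist",d)
print("ledge z",np.median(W[195:215,290:340,2]),"nest floor",np.median(W[180:187,311:319,2]),"table",np.median(W[100:130,300:340,2]))
rect("wrist",hsv(im,(0,0,190),(179,40,255),(255,150,380,226)),.022,M)
rect("wrist",hsv(im,(20,40,120),(35,255,255),(290,160,340,210)),.022,M)
rect("wrist",hsv(im,(5,120,120),(18,255,255),(270,250,360,280)),.085,M)
m=hsv(im,(5,120,120),(18,255,255),(270,250,360,280)); print("handle depth z", np.median(W[m>0][:,2]))
for n in ["relay","tray","part_black"]:
    for x in models.tip_of(n,"wrist")[:2]: print(n,x["conf"],w("wrist",x["location"]))
E
```

```text
ledge z 0.02084808563214366 nest floor 0.01375127583109309 table -0.0012008775033541252
rect c [0.4494 0.023 ] size (90.73977661132812, 121.8328857421875) ang 11.36141586303711 n 5663 mean [0.4479 0.0228]
rect c [0.4497 0.0169] size (42.601871490478516, 21.173566818237305) ang 60.279083251953125 n 50 mean [0.4495 0.0171]
rect c [0.5172 0.0397] size (8.106795310974121, 84.87664031982422) ang 12.020685195922852 n 298 mean [0.5173 0.0391]
handle depth z 0.08767783008365429
relay 0.69 [ 0.4858 -0.3651  0.0045]
relay 0.66 [ 0.5455 -0.2998  0.0046]
tray 0.65 [ 0.5145 -0.3332 -0.0027]
part_black 0.89 [ 0.5407 -0.363   0.0037]
```

apply_moves([
  {"linear":[0,-1,0],"yaw":0.03,"hand":0.42},
  {"linear":[0,-1,0],"yaw":0.03,"hand":0.42},
  {"linear":[0,-1,0],"yaw":0.03,"hand":0.42},
  {"linear":[0,-1,0],"yaw":0.03,"hand":0.42},
])

```text
clock: 3.6
tool_pos: [0.4435, -0.183, 0.2639]
tcp_rot: [0.0, -0.008, 1.0, -0.001]
ft_force: [-0.3, 0.7, -0.5]
grip_width: 0.0365
grip_force: 0.0
```

```bash
python3 - <<'E'
from h import *
plan([.44,-.36,.2],90)
E
```

```text
pos [ 0.4435 -0.183   0.2639] yaw 90.88 F [-0.2547  0.7026 -0.5251] g 0.0365 0.0 t 3.6  -> lin [ 0.0311 -0.8839  0.3213] yaw 0.0024413976934067783 zaxis [ 0.0004 -0.0019 -1.    ]
```

apply_moves([
  {"linear":[0.03,-0.88,0.32],"yaw":0,"hand":0.42},
  {"linear":[0.03,-0.88,0.32],"yaw":0,"hand":0.42},
  {"linear":[0.03,-0.88,0.32],"yaw":0,"hand":0.42},
  {"linear":[0.03,-0.88,0.32],"yaw":0,"hand":0.42},
  {"linear":[0.03,-0.88,0.32],"yaw":0,"hand":0.42},
])

```text
clock: 4.22
tool_pos: [0.4415, -0.354, 0.1992]
tcp_rot: [-0.0, -0.011, 1.0, 0.001]
ft_force: [0.5, 1.0, -0.5]
grip_width: 0.0361
grip_force: 0.0
```

```bash
python3 - <<'E'
from h import *
im,d=look("wrist","w2",["relay","tray","part_black","part_white","part_yellow"])
W=dep("wrist",d); M=imaging.camera_model("wrist")["cam_to_world"]
P=rays("wrist",[[0,0]],0)
m=hsv(im,(100,120,60),(130,255,255),(100,50,560,330)); l=rect("wrist",m,.027,M)
v,u=np.nonzero(l); print("blue px",u.mean(),v.mean(),u.min(),u.max(),v.min(),v.max(),"z pct",np.percentile(W[l][:,2],[5,50,95]))
t=l&(abs(W[...,2]-np.percentile(W[l][:,2],90))<.003); rect("wrist",t.astype(np.uint8),.027,M)
plan([.487,-.362,.06],90)
E
```

```text
wrist relay 0.57 [ 0.4882 -0.3619  0.0038] [310. 201.]
wrist tray 0.86 [ 0.5154 -0.3325 -0.0034] [333. 220.]
wrist part_black 0.58 [ 0.544  -0.3587  0.0063] [312. 244.]
wrist part_white 0.7 [ 0.4867 -0.2945 -0.0001] [365. 200.]
rect c [ 0.485  -0.3625] size (21.687576293945312, 15.047770500183105) ang 1.227868676185608 n 204 mean [ 0.4862 -0.3624]
blue px 309.51960784313724 205.0392156862745 303 316 195 213 z pct [0.0161 0.0265 0.0279]
rect c [ 0.4862 -0.3624] size (19.311506271362305, 15.04776382446289) ang 1.227845549583435 n 170 mean [ 0.4878 -0.3627]
pos [ 0.4423 -0.3537  0.2003] yaw 91.35 F [-0.7331  0.3422  0.4112] g 0.0355 0.0 t 4.525  -> lin [-0.2216 -0.0471  0.7017] yaw 0.0037439967981124293 zaxis [ 0.0014  0.0003 -1.    ]
```

View pics/w2.png

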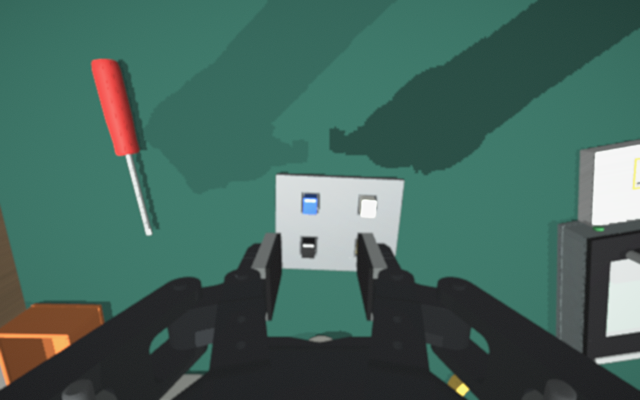

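Relay at (310,204), driver and box clear of it. Check the tray angle.

```bash
python3 - <<'E'
from h import *
z=np.load("w2.npz"); im,d,M=z["im"],z["d"],z["M"]
m=hsv(im,(0,0,120),(179,45,235),(265,165,415,276)); rect("wrist",m,.012,M)
L=rays("wrist",[[277,174],[404,181]],.012,M); print(L, np.degrees(np.arctan2(*(L[1]-L[0])[[1,0]])))
z=np.load("top0.npz"); im,d=z["im"],z["d"]; m=hsv(im,(0,0,90),(179,50,235),(375,200,432,245)); rect("top",m,.012)
E
```

```text
rect c [ 0.5153 -0.3287] size (151.0929718017578, 121.60406494140625) ang 88.72772216796875 n 9291 mean [ 0.5068 -0.3318]
[[ 0.4533 -0.4008  0.012 ]
 [ 0.4583 -0.2519  0.012 ]] 88.08113238748554
rect c [ 0.5149 -0.3287] size (152.68373107910156, 118.95977783203125) ang 88.85102844238281 n 1170 mean [ 0.5148 -0.3284]
```

apply_moves([
  {"linear":[-0.22,-0.045,0.5],"yaw":0.007,"hand":0.42},
  {"linear":[-0.22,-0.045,0.7],"yaw":0.007,"hand":0.42},
  {"linear":[-0.22,-0.045,0.7],"yaw":0.007,"hand":0.42},
  {"linear":[-0.22,-0.045,0.7],"yaw":0.007,"hand":0.42},
  {"linear":[-0.22,-0.045,0.7],"yaw":0.007,"hand":0.42},
  {"linear":[-0.22,-0.045,0.7],"yaw":0.007,"hand":0.42},
])

```text
clock: 5.28
tool_pos: [0.4863, -0.3639, 0.0619]
tcp_rot: [0.002, 0.012, 1.0, -0.001]
ft_force: [0.1, 0.2, -0.1]
grip_width: 0.0357
grip_force: 0.0
```

```bash
python3 - <<'E'
from h import *
plan([.4867,-.362,.0145],88.7)
im,d=imaging.get_image("wrist"); cv2.imwrite("pics/w3.png",im[120:400,160:480])
W=dep("wrist",d); M=imaging.camera_model("wrist")["cam_to_world"]
m=hsv(im,(100,120,60),(130,255,255),(100,50,560,390)); l=rect("wrist",m,.027,M)
t=l&(W[...,2]>.0245); rect("wrist",t.astype(np.uint8),.027,M)
E
```

```text
pos [ 0.4863 -0.3639  0.0619] yaw 88.68 F [ 0.0891  0.172  -0.0512] g 0.0357 0.0 t 5.275  -> lin [-0.0012  0.0097  0.2372] yaw -6.872155726145795e-05 zaxis [ 0.0031 -0.0014 -1.    ]
rect c [ 0.4827 -0.3626] size (15.462433815002441, 23.20185661315918) ang 88.70861053466797 n 612 mean [ 0.4837 -0.3625]
rect c [ 0.4848 -0.3626] size (15.448775291442871, 18.949508666992188) ang 88.706298828125 n 460 mean [ 0.4861 -0.3626]
```

View pics/w3.png

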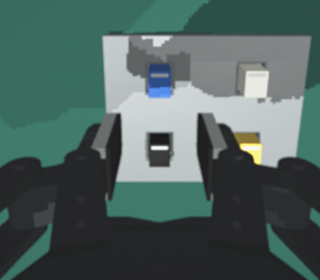

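Relay at crop (160,80), midway between the fingers (120–205). Descend and grip.

apply_moves([
  {"linear":[0,0.007,0.12],"yaw":0,"hand":0.42},
  {"linear":[0,0.007,0.2],"yaw":0,"hand":0.42},
  {"linear":[0,0.007,0.235],"yaw":0,"hand":0.42},
  {"linear":[0,0.007,0.235],"yaw":0,"hand":0.42},
  {"linear":[0,0.007,0.235],"yaw":0,"hand":0.0},
  {"linear":[0,0.007,0.235],"yaw":0,"hand":0.0},
  {"linear":[0,0.007,0.235],"yaw":0,"hand":0.0},
  {"linear":[0,0.007,0.235],"yaw":0,"hand":0.0},
  {"linear":[0,0.007,0.235],"yaw":0,"hand":0.0},
], newtons=30)

```text
clock: 6.45
tool_pos: [0.4856, -0.3615, 0.0127]
tcp_rot: [0.0, 0.011, 1.0, 0.0]
ft_force: [-0.8, -0.2, -1.0]
grip_width: 0.0
grip_force: 0.0
```

```bash
python3 - <<'E'
from h import *
plan([.4867,-.362,.06],88.7)
im,d=imaging.get_image("wrist"); cv2.imwrite("pics/w4.png",im[100:400,120:520])
im,d=imaging.get_image("side"); cv2.imwrite("pics/s4.png",cv2.resize(im[240:360,280:420],None,fx=4,fy=4))
E
```

```text
pos [ 0.4856 -0.3615  0.0127] yaw 88.7 F [-0.8377 -0.2043 -0.9764] g 0.0 0.0 t 6.45  -> lin [-0.0054 -0.0022 -0.2363] yaw 8.424345643081527e-06 zaxis [ 0.0001  0.     -1.    ]
```

View pics/w4.png

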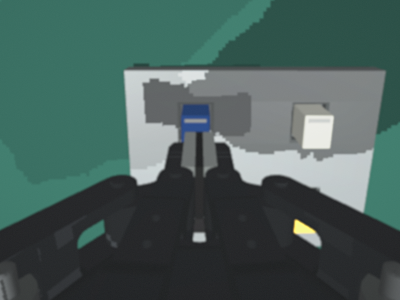

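```bash
python3 - <<'E'
from h import *
im,d=look("wrist","w5",["relay","part_white","tray"])
W=dep("wrist",d); M=imaging.camera_model("wrist")["cam_to_world"]
m=hsv(im,(100,120,40),(130,255,255),(200,150,480,390)); l=rect("wrist",m,.027,M); v,u=np.nonzero(l)
print(u.min(),u.max(),v.min(),v.max(),np.percentile(W[l],[5,50,95],axis=0))
print("tcp px",px("wrist",r.sense()["tool_pos"]), "finger px world",W[245,318],W[255,320])
im,d=imaging.get_image("side"); m=hsv(im,(100,120,40),(130,255,255),(300,280,400,340)); W=dep("side",d); print(np.median(W[m>0],axis=0))
E
```

```text
wrist relay 0.71 [ 0.4899 -0.3631  0.0025] [315. 223.]
wrist part_white 0.92 [ 0.4849 -0.2949 -0.0004] [423. 212.]
wrist tray 0.76 [ 0.5141 -0.3294 -0.0016] [367. 255.]
rect c [ 0.4805 -0.3627] size (15.440948486328125, 20.928802490234375) ang 88.7049331665039 n 613 mean [ 0.4776 -0.3628]
301 329 205 241 [[ 0.4758 -0.3698  0.0097]
 [ 0.4768 -0.3627  0.0249]
 [ 0.4853 -0.3556  0.0266]]
tcp px [317.3653 222.686 ] finger px world [ 0.4748 -0.3608  0.0679] [ 0.4747 -0.36    0.0774]
[ 0.4848 -0.3668  0.0255]
```

View pics/s4.png

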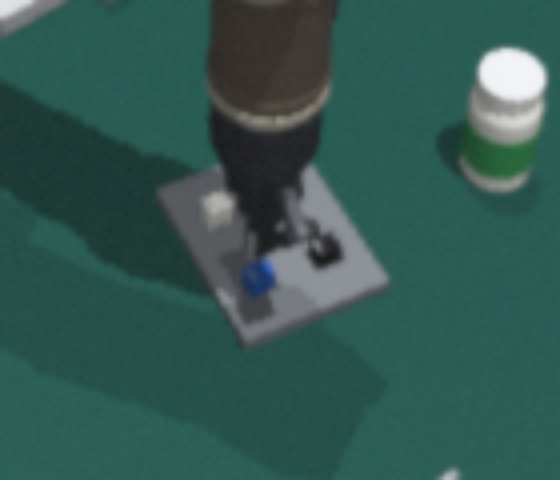

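```bash
python3 - <<'E'
from h import *
z=np.load("w5.npz"); W=dep("wrist",z["d"]); M=z["M"]
for v in range(200,262,3): print(v,W[v,312],W[v,325],z["im"][v,312],z["im"][v,325])
E
```

```text
200 [ 0.4718 -0.3644  0.0113] [ 0.4723 -0.3568  0.0103] [102 101  98] [103 102  99]
203 [ 0.4744 -0.3645  0.0089] [ 0.4745 -0.3568  0.0093] [94 88 83] [95 89 84]
206 [ 0.4759 -0.3645  0.01  ] [ 0.4763 -0.3568  0.0094] [108  63  39] [109  64  39]
209 [ 0.476  -0.3644  0.0155] [ 0.476  -0.3569  0.016 ] [108  64  39] [108  63  39]
212 [ 0.4761 -0.3643  0.0207] [ 0.4763 -0.357   0.0206] [107  63  37] [107  63  38]
215 [ 0.4764 -0.3643  0.0251] [ 0.4764 -0.3571  0.0254] [123  70  42] [122  69  41]
218 [ 0.4775 -0.3643  0.0266] [ 0.478  -0.3572  0.0259] [140 102  86] [141 100  83]
221 [ 0.4798 -0.3643  0.0252] [ 0.4798 -0.3572  0.0258] [153 152 149] [154 148 143]
224 [ 0.4814 -0.3644  0.0256] [ 0.4814 -0.3572  0.0261] [140  83  56] [141  84  57]
227 [ 0.4836 -0.3645  0.0246] [ 0.4836 -0.3572  0.025 ] [140  79  48] [140  79  48]
230 [ 0.4848 -0.3645  0.0261] [ 0.485  -0.3573  0.0259] [137  80  51] [137  80  51]
233 [ 0.4745 -0.3636  0.0555] [ 0.4741 -0.3577  0.0567] [114 113 108] [114 113 108]
236 [ 0.4746 -0.3635  0.0587] [ 0.4742 -0.3577  0.0599] [113 114 110] [114 115 111]
239 [ 0.4746 -0.3635  0.062 ] [ 0.4748 -0.3578  0.0618] [113 114 110] [113 115 110]
242 [ 0.4747 -0.3634  0.065 ] [ 0.4747 -0.3579  0.0653] [113 115 110] [113 115 110]
245 [ 0.4748 -0.3634  0.0678] [ 0.4746 -0.3579  0.0686] [113 114 110] [114 115 110]
248 [ 0.4748 -0.3633  0.0708] [ 0.4739 -0.358   0.0728] [113 114 110] [112 113 109]
251 [ 0.4748 -0.3632  0.0736] [ 0.4747 -0.358   0.074 ] [114 114 110] [114 115 111]
254 [ 0.4745 -0.3632  0.0768] [ 0.475  -0.3581  0.0762] [113 115 110] [113 114 110]
257 [ 0.4747 -0.3631  0.0791] [ 0.4746 -0.3581  0.0796] [113 114 110] [112 113 109]
260 [ 0.4747 -0.3631  0.0815] [ 0.4746 -0.3582  0.0818] [113 114 110] [112 113 109]
```

Depth shows the shut fingertips are really at z≈0.054 while the reported TCP is 0.013, so the tips end about 41 mm short of the reported TCP, and the gripper closed above the relay. Reopen, lower partway and measure the tips again.

apply_moves([
  {"linear":[0,0,0],"yaw":0,"hand":0.42},
  {"linear":[0,0,0],"yaw":0,"hand":0.42},
  {"linear":[0,-0.005,0],"yaw":0,"hand":0.42},
  {"linear":[0,-0.005,0.07],"yaw":0,"hand":0.42},
  {"linear":[0,-0.005,0.07],"yaw":0,"hand":0.42},
  {"linear":[0,-0.005,0.07],"yaw":0,"hand":0.42},
])

```text
clock: 7.55
tool_pos: [0.4853, -0.3625, -0.0017]
tcp_rot: [-0.0, 0.011, 1.0, 0.0]
ft_force: [-0.2, -0.2, -0.3]
grip_width: 0.0358
grip_force: 0.0
```

```bash
cat >> h.py <<'E'
def tips(tag):
    "lowest z of finger front faces: dark-grey points ~11 mm to robot side of TCP plane"
    s=r.sense(); im,d=imaging.get_image("wrist"); np.savez(tag+".npz",im=im,d=d,M=imaging.camera_model("wrist")["cam_to_world"])
    W=dep("wrist",d); L=(W-s["tool_pos"])@rot(s)   # tool coords
    k=(d>0)&(abs(abs(L[...,0])-.011)<.0025)&(abs(L[...,1])<.045)&(L[...,2]<-.025)
    for sg in(-1,1):
        q=L[k&(sg*L[...,1]>0)]
        if len(q): print("finger",sg,"n",len(q),"tool z tip",np.percentile(q[:,2],[98,99.8]),"y range",q[:,1].min(),q[:,1].max(),"x",np.median(q[:,0]))
    return im,W
E
python3 - <<'E'
from h import *
plan([.4867,-.362,-.026],88.7); im,W=tips("w6")
m=hsv(im,(100,120,40),(130,255,255),(200,150,480,390)); l=m>0; t=W[l&(W[...,2]>.0235)]
print("relay top",t[:,0].min(),t[:,0].max(),t[:,1].min(),t[:,1].max(),np.median(t[:,2]))
E
```

```text
pos [ 0.4853 -0.3625 -0.0017] yaw 88.69 F [-0.2043 -0.2096 -0.3005] g 0.0358 0.0 t 7.55  -> lin [-0.0072  0.0027  0.1215] yaw -2.00854901439445e-05 zaxis [-0.0007  0.0003 -1.    ]
finger -1 n 7309 tool z tip [-0.0447 -0.0265] y range -0.044997226421559504 -1.0318734880943069e-05 x 0.010836260443371933
finger 1 n 7199 tool z tip [-0.0447 -0.0263] y range 1.3018436644701647e-06 0.044997714961802236 x 0.010813450233770613
relay top 0.41839737940372057 0.496253182383129 -0.37056325330543444 -0.3554508523194785 0.025961522155868985
```

apply_moves([
  {"linear":[-0.004,0,0.06],"yaw":0,"hand":0.42},
  {"linear":[-0.004,0,0.1],"yaw":0,"hand":0.42},
  {"linear":[-0.004,0,0.12],"yaw":0,"hand":0.42},
  {"linear":[-0.004,0,0.12],"yaw":0,"hand":0.42},
  {"linear":[-0.004,0,0.12],"yaw":0,"hand":0.0},
  {"linear":[-0.004,0,0.12],"yaw":0,"hand":0.0},
  {"linear":[-0.004,0,0.12],"yaw":0,"hand":0.0},
  {"linear":[-0.004,0,0.12],"yaw":0,"hand":0.0},
], newtons=30)

```text
clock: 8.6
tool_pos: [0.4865, -0.3627, -0.025]
tcp_rot: [0.0, 0.011, 1.0, -0.0]
ft_force: [-0.7, 0.0, 3.0]
grip_width: 0.0157
grip_force: 30.8
```

Gripped at 15.7 mm. Lift straight up.

apply_moves([
  {"linear":[0,0,-0.15],"yaw":0,"hand":0.0},
  {"linear":[0,0,-0.4],"yaw":0,"hand":0.0},
  {"linear":[0,0,-0.7],"yaw":0,"hand":0.0},
  {"linear":[0,0,-0.7],"yaw":0,"hand":0.0},
  {"linear":[0,0,-0.7],"yaw":0,"hand":0.0},
])

```text
clock: 9.22
tool_pos: [0.4864, -0.3619, 0.1145]
tcp_rot: [0.0, 0.011, 1.0, 0.0]
ft_force: [-0.6, 0.3, -0.6]
grip_width: 0.0149
grip_force: 30.7
```

```bash
python3 - <<'E'
from h import *
im,d=imaging.get_image("wrist"); s=r.sense(); L=(dep("wrist",d)-s["tool_pos"])@rot(s)
m=hsv(im,(100,120,40),(130,255,255),(200,120,480,390))>0
q=L[m&(abs(L[...,1])<.02)&(abs(L[...,0])<.02)]; print("relay in tool",q.min(0),q.max(0),np.percentile(q,[2,98],axis=0))
v,u=np.nonzero(m);print(u.min(),u.max(),v.min(),v.max())
n=np.array([.4385,.021,.10]); plan(n,101.8)
E
```

```text
relay in tool [-0.0095 -0.007  -0.0595] [ 0.0115  0.0085 -0.0321] [[-0.0085 -0.0069 -0.0533]
 [ 0.0107  0.0082 -0.0341]]
301 337 227 282
pos [ 0.4859 -0.3617  0.1137] yaw 88.72 F [-1.1714  0.3608 -0.3223] g 0.0151 30.728182196617126 t 9.275  -> lin [0.2796 1.9074 0.0711] yaw -0.03632226371863215 zaxis [-0.0012  0.0013 -1.    ]
```

apply_moves([
  {"linear":[0.14,0.95,0],"yaw":0,"hand":0.0},
  {"linear":[0.14,0.95,0],"yaw":0,"hand":0.0},
  {"linear":[0.14,0.95,0],"yaw":0,"hand":0.0},
  {"linear":[0.14,0.95,0],"yaw":0,"hand":0.0},
])

```text
clock: 9.78
tool_pos: [0.4616, -0.1661, 0.1129]
tcp_rot: [-0.002, 0.007, 1.0, 0.001]
ft_force: [0.4, -0.2, -0.9]
grip_width: 0.0149
grip_force: 30.7
```

apply_moves([
  {"linear":[0.14,0.95,0.1],"yaw":-0.036,"hand":0.0},
  {"linear":[0.14,0.95,0.1],"yaw":-0.036,"hand":0.0},
  {"linear":[0.14,0.95,0.1],"yaw":-0.036,"hand":0.0},
  {"linear":[0.14,0.95,0.1],"yaw":-0.036,"hand":0.0},
  {"linear":[0.14,0.95,0.1],"yaw":-0.036,"hand":0.0},
])

```text
clock: 10.4
tool_pos: [0.4388, 0.0179, 0.0942]
tcp_rot: [-0.001, -0.102, 0.995, -0.001]
ft_force: [0.8, -0.1, -0.2]
grip_width: 0.0151
grip_force: 30.7
```

```bash
python3 - <<'E'
from h import *
n=np.array([.4385,.021,.04]); plan(n,101.8)
im,d=look("wrist","w7",["nest"]); cv2.imwrite("pics/w7.png",im[100:400,120:520])
im,d=look("side","s7",["nest"])
im,d=look("top","t7",["nest"])
E
```

```text
pos [0.4388 0.0179 0.0942] yaw 101.69 F [ 0.8184 -0.1011 -0.241 ] g 0.0151 30.73761820793152 t 10.4  -> lin [-0.0017  0.0158  0.271 ] yaw -0.00031845716539713464 zaxis [-0.0009 -0.0011 -1.    ]
wrist nest 0.63 [0.4397 0.0203 0.0153] [322. 190.]
side nest 0.68 [0.4405 0.0201 0.0149] [279. 231.]
top nest 0.63 [0.4412 0.0215 0.0118] [311. 244.]
top nest 0.31 [ 0.5391 -0.3638  0.0021] [412. 216.]
```

View pics/w7.png

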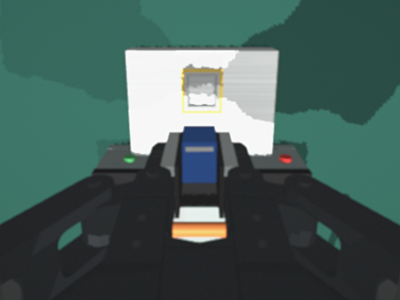

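Nest frame at crop (202,90), relay (199,155) held upright. Refine with the frame's yellow pixels, which are well seen here.

```bash
python3 - <<'E'
from h import *
z=np.load("w7.npz"); im,d,M=z["im"],z["d"],z["M"]
m=hsv(im,(18,60,90),(38,255,255),(295,160,350,218)); m=cv2.dilate(m,np.ones((3,3),np.uint8)); rect("wrist",m,.022,M)
W=dep("wrist",d); ed=[W[155:225,250:390].reshape(-1,3)]; P=ed[0]; P=P[(abs(P[:,2]-.021)<.004)]
print(len(P),cv2.minAreaRect((P[:,:2]*1000).astype(np.float32)))
s=r.sense(); L=(W-s["tool_pos"])@rot(s); b=hsv(im,(100,120,40),(130,255,255),(280,200,360,320))>0
q=L[b]; print(np.percentile(q,[1,50,99],axis=0)); v,u=np.nonzero(b); print(u.min(),u.max(),v.min(),v.max())
E
```

```text
rect c [0.438  0.0199] size (38.55389404296875, 34.95543670654297) ang 11.59878158569336 n 795 mean [0.4362 0.0197]
8951 ((439.06512451171875, 18.520774841308594), (59.00741195678711, 116.79190826416016), 11.595027923583984)
[[-0.0095 -0.0069 -0.0553]
 [ 0.0028  0.0009 -0.0506]
 [ 0.0107  0.0082 -0.0335]]
301 337 227 282
```

apply_moves([
  {"linear":[0,0.009,0.25],"yaw":0,"hand":0.0},
  {"linear":[0,0.009,0.4],"yaw":0,"hand":0.0},
  {"linear":[0,0.009,0.47],"yaw":0,"hand":0.0},
  {"linear":[0,0.009,0.47],"yaw":0,"hand":0.0},
  {"linear":[0,0.009,0.49],"yaw":0,"hand":0.0},
  {"linear":[0,0.009,0.51],"yaw":0,"hand":0.0},
  {"linear":[0,0.009,0.525],"yaw":0,"hand":0.0},
  {"linear":[0,0.009,0.535],"yaw":0,"hand":0.0},
  {"linear":[0,0.009,0.535],"yaw":0,"hand":0.0},
])

```text
clock: 11.82
tool_pos: [0.4386, 0.0204, -0.0124]
tcp_rot: [-0.0, -0.102, 0.995, 0.0]
ft_force: [-0.1, 0.3, 0.4]
grip_width: 0.0151
grip_force: 30.7
```

apply_moves([
  {"linear":[0,0,0.007],"yaw":0,"hand":0.0},
  {"linear":[0,0,0.013],"yaw":0,"hand":0.0},
  {"linear":[0,0,0.013],"yaw":0,"hand":0.0},
])

```text
clock: 12.2
tool_pos: [0.4386, 0.0203, -0.015]
tcp_rot: [-0.0, -0.102, 0.995, -0.0]
ft_force: [0.2, -0.6, 0.5]
grip_width: 0.0153
grip_force: 30.7
```

apply_moves([
  {"linear":[0,0,0.003],"yaw":0,"hand":0.0},
  {"linear":[0,0,0.003],"yaw":0,"hand":0.3},
  {"linear":[0,0,0.003],"yaw":0,"hand":0.42},
  {"linear":[0,0,0.003],"yaw":0,"hand":0.42},
  {"linear":[0,0,-0.1],"yaw":0,"hand":0.42},
  {"linear":[0,0,-0.4],"yaw":0,"hand":0.42},
  {"linear":[0,0,-0.65],"yaw":0,"hand":0.42},
  {"linear":[0,0,-0.65],"yaw":0,"hand":0.42},
])

```text
clock: 13.2
tool_pos: [0.441, 0.0209, 0.1181]
tcp_rot: [0.003, -0.102, 0.995, 0.001]
ft_force: [-0.3, 0.5, -0.8]
grip_width: 0.0355
grip_force: 0.0
```

```bash
python3 - <<'E'
from h import *
im,d=look("wrist","w8",["relay","nest","mark_tip"]); cv2.imwrite("pics/w8.png",im[100:400,120:520])
W=dep("wrist",d); m=hsv(im,(100,120,40),(130,255,255),(270,140,370,300))>0; q=W[m]; print(np.percentile(q,[3,50,97],axis=0))
t=m&(W[...,2]>.0325); rect("wrist",t.astype(np.uint8),.037)
for c in("top","side"):
    im,d=look(c,c+"8",["handle","hinge","mark_tip","relay"])
plan([.518,.0385,.1],11.7)
E
```

```text
wrist relay 0.59 [0.4367 0.0181 0.0118] [315. 179.]
wrist nest 0.85 [0.4369 0.0216 0.0124] [319. 182.]
[[0.4235 0.0129 0.0216]
 [0.4341 0.0203 0.0316]
 [0.4429 0.0274 0.0332]]
rect c [0.4342 0.0227] size (5.662545204162598, 3.3278660774230957) ang 37.59269714355469 n 12 mean [0.4346 0.0225]
top handle 0.79 [0.5144 0.0363 0.0833] [306. 222.]
top hinge 0.9 [0.661  0.065  0.0536] [299. 184.]
top hinge 0.73 [ 0.5177 -0.3333  0.0003] [404. 222.]
top mark_tip 0.46 [0.5375 0.1594 0.1034] [272. 215.]
side handle 0.78 [0.518  0.0426 0.0867] [296. 205.]
side handle 0.28 [ 0.5101 -0.3267 -0.0018] [345. 301.]
side hinge 0.96 [0.6584 0.0646 0.0499] [329. 197.]
side hinge 0.65 [ 0.7079 -0.346   0.0001] [403. 282.]
side mark_tip 0.49 [0.5327 0.1585 0.1044] [286. 180.]
side relay 0.5 [0.44   0.0255 0.0167] [278. 230.]
side relay 0.16 [0.439  0.0201 0.0142] [278. 232.]
pos [0.4386 0.0203 0.115 ] yaw 101.65 F [-1.2101  0.8199  0.005 ] g 0.0357 0.0 t 13.9  -> lin [-0.4074  0.0091  0.0747] yaw 0.24986818294994398 zaxis [-0.0002 -0.0002 -1.    ]
```

View pics/w8.png

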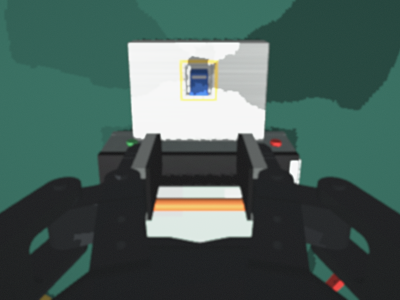

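Relay sits upright inside the yellow frame at crop (198,82); its 3 mm low height reading comes from the arm still settling during the picture. Now check joint 7 and measure the marker arm more carefully.

```bash
cat >> h.py <<'E'
YAW=np.radians(11.7); H=np.array([.6555,.066,.049])
FX=np.array([np.cos(YAW),np.sin(YAW),0]); FY=np.array([-np.sin(YAW),np.cos(YAW),0])
def fix(P): D=np.asarray(P)-H; return np.stack([D@FX,D@FY,D[...,2]],-1)   # hinge frame
def red(cam,im,d,M=None):
    W=dep(cam,d) if M is None else None
    m=(cv2.inRange(cv2.cvtColor(im,cv2.COLOR_BGR2HSV),(0,120,60),(4,255,255))|cv2.inRange(cv2.cvtColor(im,cv2.COLOR_BGR2HSV),(172,120,60),(179,255,255)))>0
    F=fix(W); k=m&(d>0)&(abs(F[...,1]-.113)<.025)&(F[...,0]>-.15)&(F[...,0]<.03)&(F[...,2]>-.04)
    return F[k],k
E
python3 - <<'E'
from h import *
s=r.sense(); print(s["joints"])
for c in("top","side"):
    z=np.load(c+"8.npz"); F,k=red(c,z["im"],z["d"]); print(c,len(F),F[np.argsort(F[:,0])][::max(1,len(F)//14)])
im,d=imaging.get_image("wrist"); W=dep("wrist",d)
m=hsv(im,(100,120,40),(130,255,255),(270,140,370,300))>0; q=W[m]; print("relay",np.percentile(q,[3,50,97],axis=0))
E
```

```text
[-0.8088  0.2253  0.7601  2.1538 -0.2091  0.8344  1.8543]
top 46 [[-0.1043  0.1134  0.0535]
 [-0.102   0.109   0.056 ]
 [-0.0998  0.1109  0.0673]
 [-0.0956  0.119   0.0537]
 [-0.0889  0.1141  0.052 ]
 [-0.0811  0.1161  0.0531]
 [-0.076   0.1159  0.0456]
 [-0.0691  0.1143  0.0475]
 [-0.0597  0.1135  0.0374]
 [-0.0516  0.1156  0.0373]
 [-0.0457  0.1156  0.0275]
 [-0.0398  0.1136  0.0339]
 [-0.0302  0.1128  0.0239]
 [-0.0243  0.1128  0.0145]
 [-0.0152  0.1117  0.0076]
 [-0.0103  0.1113  0.0029]]
side 54 [[-0.109   0.108   0.0619]
 [-0.106   0.1067  0.0565]
 [-0.1036  0.1095  0.0626]
 [-0.1013  0.1074  0.0535]
 [-0.0982  0.1052  0.058 ]
 [-0.0897  0.1113  0.0543]
 [-0.0879  0.1075  0.0558]
 [-0.0797  0.107   0.0518]
 [-0.0752  0.114   0.0402]
 [-0.0717  0.1124  0.0441]
 [-0.0676  0.1123  0.0373]
 [-0.0602  0.1167  0.0305]
 [-0.0548  0.1116  0.0311]
 [-0.0483  0.1142  0.0307]
 [-0.0437  0.1081  0.0323]
 [-0.0355  0.1136  0.0196]
 [-0.0262  0.1139  0.0145]
 [-0.0207  0.1152  0.0108]]
relay [[0.4277 0.0143 0.0244]
 [0.4385 0.0212 0.0357]
 [0.447  0.0281 0.037 ]]
```

```bash
python3 - <<'E'
from h import *
plan([.5434,.1142,.15],11.7)
E
```

```text
pos [0.4386 0.0203 0.115 ] yaw 101.66 F [-0.7886 -0.6138  0.3265] g 0.0358 0.0 t 13.95  -> lin [-0.6079  0.354  -0.1751] yaw 0.24987569733445159 zaxis [-0.0001 -0.0001 -1.    ]
```

apply_moves([
  {"linear":[-0.05,0,-0.18],"yaw":0.03,"hand":0.42},
  {"linear":[-0.3,0.17,-0.18],"yaw":0.06,"hand":0.42},
  {"linear":[-0.61,0.354,-0.18],"yaw":0.25,"hand":0.42},
  {"linear":[-0.61,0.354,-0.18],"yaw":0.25,"hand":0.42},
  {"linear":[-0.61,0.354,-0.18],"yaw":0.25,"hand":0.42},
  {"linear":[-0.61,0.354,-0.18],"yaw":0.25,"hand":0.42},
  {"linear":[-0.61,0.354,-0.18],"yaw":0.25,"hand":0.42},
  {"linear":[-0.61,0.354,-0.18],"yaw":0.25,"hand":0.42},
  {"linear":[-0.61,0.354,-0.18],"yaw":0.25,"hand":0.42},
  {"linear":[-0.61,0.354,-0.18],"yaw":0.25,"hand":0.42},
])

```text
clock: 15.2
tool_pos: [0.5437, 0.1145, 0.1509]
tcp_rot: [0.0, 0.631, 0.776, -0.0]
ft_force: [0.7, -0.8, -0.4]
grip_width: 0.036
grip_force: 0.0
```

```bash
python3 - <<'E'
from h import *
imaging.get_image("wrist"); imaging.get_image("wrist")
plan(H-.14*FX+np.array([0,0,.12-.049]),11.7); print(r.sense()["joints"])
im,d=look("wrist","w9",["mark_tip","handle","hinge"]); cv2.imwrite("pics/w9.png",im)
F,k=red("wrist",im,d); print(len(F)); F=F[np.argsort(F[:,0])]; print(F[::max(1,len(F)//16)])
v,u=np.nonzero(k); print(u.min(),u.max(),v.min(),v.max())
E
```

```text
pos [0.5438 0.1144 0.151 ] yaw 11.77 F [ 0.1442 -0.3578 -0.2983] g 0.0359 0.0 t 15.3  -> lin [-0.35   -0.2025  0.1551] yaw 0.00020577665840812011 zaxis [-0.0001 -0.0001 -1.    ]
[-1.0696  0.5285  1.0892  1.8641 -0.5318  1.0779  0.434 ]
wrist mark_tip 0.94 [0.5365 0.1561 0.1072] [320. 144.]
wrist handle 0.97 [0.5231 0.0405 0.0854] [277. 272.]
wrist hinge 0.81 [0.6594 0.0678 0.0491] [427. 254.]
1245
[[-0.1075  0.1101  0.0571]
 [-0.1039  0.1106  0.0613]
 [-0.1012  0.1191  0.058 ]
 [-0.0991  0.1113  0.0607]
 [-0.0964  0.1179  0.0598]
 [-0.0928  0.1106  0.0549]
 [-0.0862  0.11    0.0506]
 [-0.0795  0.1132  0.047 ]
 [-0.0725  0.1099  0.0429]
 [-0.0654  0.1117  0.0395]
 [-0.0573  0.1098  0.0364]
 [-0.0498  0.1146  0.0313]
 [-0.0417  0.1149  0.0259]
 [-0.0332  0.1154  0.0133]
 [-0.0249  0.1154  0.0134]
 [-0.0171  0.1121  0.0127]
 [-0.0094  0.1102  0.0099]]
307 427 133 154
```

View pics/w9.png

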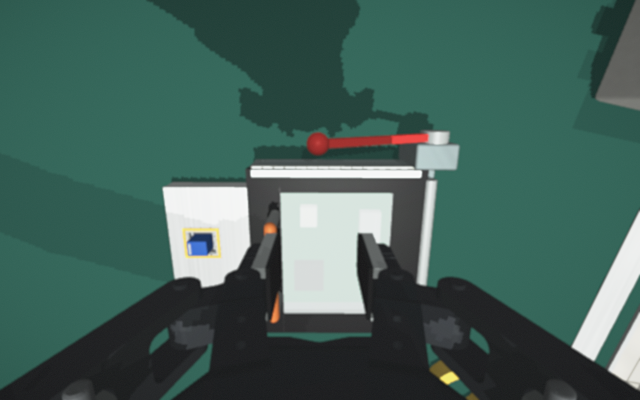

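Clear view: red arm from ball (318,144) to hinge (430,138), white stripe (250–420,172), handle at (271,230), relay in the frame (201,243). Fit them from depth.

```bash
python3 - <<'E'
from h import *
z=np.load("w9.npz"); im,d=z["im"],z["d"]; F,k=red("wrist",im,d)
b=F[(F[:,0]>-.088)&(F[:,0]<-.02)]
for it in range(4):
    p=np.polyfit(b[:,0],b[:,2],1); e=b[:,2]-np.polyval(p,b[:,0]); b=b[abs(e)<.004]
print("slope angle",np.arctan(-p[0]),"n",len(b),"p",p,"axis x where centre line z=0:",)
ball=F[F[:,0]<-.094]; print("ball mean",ball.mean(0),"max z",np.percentile(ball[:,2],98),"x range",F[:,0].min())
W=dep("wrist",d); FF=fix(W)
m=hsv(im,(5,120,100),(18,255,255),(255,215,300,330))>0; print("handle hinge-frame",np.percentile(FF[m],[5,50,95],axis=0), "z top")
s=(im.min(2)>200); s[:160]=0; s[182:]=0; s[:,:245]=0;s[:,430:]=0
q=FF[s]; q=q[abs(q[:,2])<.02]; print("stripe",np.percentile(q,[2,50,98],axis=0),np.polyfit(q[:,0],q[:,2],1), "yaw err", np.polyfit(q[:,0],q[:,1],1))
rod=FF[200:250,427:437].reshape(-1,3); print("rod",np.median(rod,axis=0), rod[:,2].max())
E
```

```text
slope angle 0.502971796606951 n 672 p [-0.5502  0.0036] axis x where centre line z=0:
ball mean [-0.1005  0.1129  0.06  ] max z 0.06263373095414776 x range -0.10747021664685995
handle hinge-frame [[-0.1438 -0.0683  0.0026]
 [-0.1375  0.0261  0.038 ]
 [-0.1173  0.0614  0.1684]] z top
stripe [[-0.1563  0.0768  0.0004]
 [-0.0832  0.0814  0.0032]
 [-0.0131  0.0857  0.0049]] [0.0016 0.0032] yaw err [-0.0052  0.0809]
rod [0.0053 0.0234 0.0019] 0.006438499532552308
```

apply_moves([
  {"linear":[-0.35,-0.193,0],"yaw":0,"hand":0.42},
  {"linear":[-0.35,-0.193,0.1],"yaw":0,"hand":0.42},
  {"linear":[-0.35,-0.193,0.25],"yaw":0,"hand":0.42},
  {"linear":[-0.35,-0.193,0.25],"yaw":0,"hand":0.42},
  {"linear":[-0.35,-0.193,0.25],"yaw":0,"hand":0.42},
])

```text
clock: 16.12
tool_pos: [0.5207, 0.0379, 0.1019]
tcp_rot: [0.0, 0.632, 0.775, 0.0]
ft_force: [0.3, -0.3, 0.3]
grip_width: 0.0357
grip_force: 0.0
```

```bash
python3 - <<'E'
from h import *
plan(H-.138*FX+np.array([0,0,.0285-.049]),11.7)
im,d=look("wrist","w10",["handle"]); FF=fix(dep("wrist",d)); s=r.sense(); L=(dep("wrist",d)-s["tool_pos"])@rot(s)
m=(hsv(im,(5,120,100),(18,255,255),(200,100,440,390))>0)&(abs(FF[...,2]-.036)<.01)&(abs(FF[...,0]+.14)<.03)
print(m.sum(),np.percentile(FF[m],[2,50,98],axis=0)); print("in tool",np.percentile(L[m],[2,50,98],axis=0))
E
```

```text
pos [0.5207 0.0379 0.1019] yaw 11.68 F [ 0.2714 -0.2882  0.2904] g 0.0357 0.0 t 16.125  -> lin [ 0.0009 -0.002   0.3671] yaw -6.759405095569567e-05 zaxis [ 0.0007 -0.0001 -1.    ]
wrist handle 0.85 [0.5183 0.0382 0.0864] [314. 215.]
wrist handle 0.64 [0.5372 0.1565 0.1048] [399.  12.]
1892 [[-0.1441 -0.0422  0.0365]
 [-0.1396  0.0039  0.039 ]
 [-0.1356  0.0445  0.0406]]
in tool [[-0.0422 -0.0068  0.0125]
 [ 0.0039 -0.0022  0.0141]
 [ 0.0445  0.0017  0.0166]]
```

apply_moves([
  {"linear":[0,-0.01,0.15],"yaw":0,"hand":0.42},
  {"linear":[0,-0.01,0.28],"yaw":0,"hand":0.42},
  {"linear":[0,-0.01,0.367],"yaw":0,"hand":0.42},
  {"linear":[0,-0.01,0.367],"yaw":0,"hand":0.42},
  {"linear":[0,-0.01,0.367],"yaw":0,"hand":0.0},
  {"linear":[0,-0.01,0.367],"yaw":0,"hand":0.0},
  {"linear":[0,-0.01,0.367],"yaw":0,"hand":0.0},
  {"linear":[0,-0.01,0.367],"yaw":0,"hand":0.0},
], newtons=60)

```text
clock: 17.23
tool_pos: [0.5186, 0.0375, 0.0285]
tcp_rot: [0.0, 0.632, 0.775, 0.0]
ft_force: [-2.9, -0.7, 6.9]
grip_width: 0.0082
grip_force: 58.7
```

apply_moves([
  {"linear":[0,0.01,-0.035],"yaw":0,"hand":0.0},
  {"linear":[0,0.0215,-0.069],"yaw":0,"hand":0.0},
  {"linear":[0,0.035,-0.103],"yaw":0,"hand":0.0},
  {"linear":[0,0.0495,-0.1355],"yaw":0,"hand":0.0},
  {"linear":[0,0.066,-0.168],"yaw":0,"hand":0.0},
  {"linear":[0,0.0845,-0.199],"yaw":0,"hand":0.0},
  {"linear":[0,0.1045,-0.229],"yaw":0,"hand":0.0},
  {"linear":[0,0.1255,-0.2585],"yaw":0,"hand":0.0},
  {"linear":[0,0.149,-0.2875],"yaw":0,"hand":0.0},
  {"linear":[0,0.171,-0.312],"yaw":0,"hand":0.0},
  {"linear":[0,0.171,-0.312],"yaw":0,"hand":0.0},
  {"linear":[0,0.171,-0.312],"yaw":0,"hand":0.0},
], newtons=60)

```text
clock: 18.73
tool_pos: [0.5487, 0.0438, 0.0899]
tcp_rot: [-0.002, 0.632, 0.775, -0.002]
ft_force: [-9.6, -4.3, -0.8]
grip_width: 0.0081
grip_force: 58.6
```

```bash
cat > chk.py <<'E'
from h import *
s=r.sense(); plan(s["tool_pos"])
im,d=look("wrist","w11",["mark_tip"]); FF=fix(dep("wrist",d))
s=(im.min(2)>180)&(abs(FF[...,1]-.081)<.008)&(FF[...,0]<0)&(FF[...,0]>-.16)&(FF[...,2]>0)&(d>0)
q=FF[s]; print("stripe n",len(q))
if len(q)>30:
    for it in range(4):
        p=np.polyfit(q[:,0],q[:,2],1); q=q[abs(q[:,2]-np.polyval(p,q[:,0]))<.003]
    print("lid",np.arctan(-p[0]),p,len(q),q[:,0].min(),q[:,0].max())
F,k=red("wrist",im,d); print("red",len(F), F.min(0) if len(F) else "")
for c in("top","side"):
    i2,d2=imaging.get_image(c); F2=fix(dep(c,d2)); s=(i2.min(2)>150)&(abs(F2[...,1]-.081)<.01)&(F2[...,0]<0)&(F2[...,0]>-.16)&(F2[...,2]>0)&(d2>0)
    q=F2[s]; print(c,len(q), np.polyfit(q[:,0],q[:,2],1) if len(q)>5 else "")
    for x in models.tip_of("handle",c)[:1]: print("handle",fix(w(c,x["location"])))
cv2.imwrite("pics/w11.png",im)
E
python3 chk.py
```

```text
pos [0.5487 0.0438 0.0899] yaw 11.61 F [-9.6393 -4.3147 -0.7807] g 0.0081 58.58925640583038 t 18.725  -> lin [0. 0. 0.] yaw None zaxis [-0.0057  0.0003 -1.    ]
wrist mark_tip 0.67 [0.5369 0.1576 0.1022] [343.   3.]
stripe n 1543
lid 0.46724907964952467 [-0.5045  0.0037] 1540 -0.13517740190090013 -2.3830116131952342e-05
red 3007 [-0.108   0.1046  0.0033]
top 0 
handle [-0.1116  0.0011  0.0953]
side 9 [-0.348   0.0102]
handle [-0.1084  0.007   0.093 ]
```

View pics/w11.png

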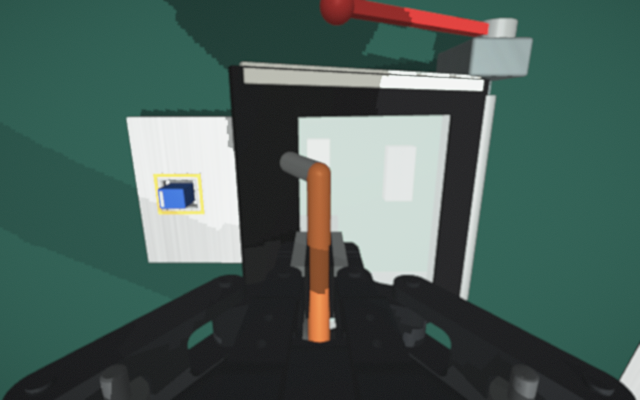

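Lid lifted and held (bar at (318,250) in the fingers); relay still in its frame (178,193). Lid reads about 0.467 rad; fit arm and stripe in the same view.

```bash
cat > cmp.py <<'E'
from h import *
def line(q,lo,hi,t=.003):
    q=q[(q[:,0]>lo)&(q[:,0]<hi)]
    for it in range(5):
        p=np.polyfit(q[:,0],q[:,2],1); q=q[abs(q[:,2]-np.polyval(p,q[:,0]))<t]
    return round(float(np.arctan(-p[0])),4),p,len(q)
def compare(tag):
    z=np.load(tag+".npz"); im,d,M=z["im"],z["d"],z["M"]; FF=fix(dep("wrist",d))
    F,k=red("wrist",im,d); hsvv=cv2.cvtColor(im,cv2.COLOR_BGR2HSV)
    for t in(.002,.004): print("mark",line(F,-.088,-.02,t))
    top=[]  # upper edge only: brightest (top face) vs side
    b=F[(F[:,0]<-.096)]; print("ball top z",np.percentile(b[:,2],99) if len(b) else None)
    s=(im.min(2)>150)&(abs(FF[...,1]-.081)<.009)&(FF[...,2]>0)&(d>0)
    for t in(.002,.004): print("lid ",line(FF[s],-.15,-.01,t))
    bl=(im.max(2)<70)&(abs(FF[...,1])<.085)&(abs(FF[...,1])>.062)&(FF[...,2]>.01)&(FF[...,1]>0); print("lid frame",line(FF[bl],-.15,-.01))
if __name__=="__main__":
    import sys; compare(sys.argv[1])
E
python3 cmp.py w11; python3 cmp.py w9 | head -3
```

```text
mark (0.5015, array([-0.5483,  0.0034]), 1422)
mark (0.5021, array([-0.549 ,  0.0032]), 1648)
ball top z 0.062768924525091
lid  (0.4661, array([-0.5031,  0.004 ]), 3173)
lid  (0.4656, array([-0.5025,  0.0038]), 3594)
lid frame (0.4923, array([-0.5364,  0.0031]), 352)Traceback (most recent call last):
  File "cmp.py", line 17, in <module>
    import sys; compare(sys.argv[1])
                ~~~~~~~^^^^^^^^^^^^^
  File "cmp.py", line 10, in compare
    for t in(.002,.004): print("mark",line(F,-.088,-.02,t))
                                      ~~~~^^^^^^^^^^^^^^^^
  File "cmp.py", line 5, in line
    p=np.polyfit(q[:,0],q[:,2],1); q=q[abs(q[:,2]-np.polyval(p,q[:,0]))<t]
    raise TypeError("expected non-empty vector for x")
TypeError: expected non-empty vector for x
```

apply_moves([
  {"linear":[0,0.009,-0.01],"yaw":0,"hand":0.0},
  {"linear":[0,0.0175,-0.0195],"yaw":0,"hand":0.0},
  {"linear":[0,0.0175,-0.0195],"yaw":0,"hand":0.0},
  {"linear":[0,0.0175,-0.0195],"yaw":0,"hand":0.0},
  {"linear":[0,0.0175,-0.0195],"yaw":0,"hand":0.0},
])

```text
clock: 19.65
tool_pos: [0.5519, 0.0445, 0.0936]
tcp_rot: [-0.002, 0.632, 0.775, -0.002]
ft_force: [-10.1, -5.0, -2.7]
grip_width: 0.0077
grip_force: 58.7
```

```bash
python3 - <<'E'
from h import *; import cmp
plan(r.sense()["tool_pos"]); look("wrist","w12",[]); cmp.compare("w12")
E
```

```text
pos [0.5519 0.0445 0.0936] yaw 11.61 F [-10.0963  -4.9671  -2.6556] g 0.0077 58.65041971206665 t 19.65  -> lin [0. 0. 0.] yaw None zaxis [-0.0061  0.0001 -1.    ]
mark (0.5011, array([-0.5477,  0.0034]), 1380)
mark (0.5021, array([-0.549 ,  0.0032]), 1600)
ball top z 0.06301820327013577
lid  (0.5012, array([-0.5479,  0.004 ]), 3123)
lid  (0.5004, array([-0.5468,  0.0039]), 3498)
lid frame (0.5227, array([-0.5761,  0.0037]), 117)
```

Lid 0.501 and mark 0.5015 agree. Hold briefly, confirm it's steady, and hand in.

apply_moves([
  {"linear":[0,0,0],"yaw":0,"hand":0.0},
  {"linear":[0,0,0],"yaw":0,"hand":0.0},
  {"linear":[0,0,0],"yaw":0,"hand":0.0},
  {"linear":[0,0,0],"yaw":0,"hand":0.0},
  {"linear":[0,0,0],"yaw":0,"hand":0.0},
  {"linear":[0,0,0],"yaw":0,"hand":0.0},
])

```text
clock: 20.45
tool_pos: [0.5519, 0.0444, 0.0936]
tcp_rot: [-0.002, 0.632, 0.775, -0.002]
ft_force: [-11.2, -4.1, -1.7]
grip_width: 0.0075
grip_force: 58.6
```

```bash
python3 - <<'E'
from h import *; import cmp
plan(r.sense()["tool_pos"]); im,d=look("wrist","w13",["relay"]); cmp.compare("w13")
W=dep("wrist",d); m=hsv(im,(100,120,40),(130,255,255),(130,150,230,240))>0; print("relay",np.percentile(W[m],[3,50,97],axis=0))
E
```

```text
pos [0.5519 0.0444 0.0936] yaw 11.61 F [-11.1513  -4.0929  -1.6705] g 0.0075 58.64892840385437 t 20.45  -> lin [0. 0. 0.] yaw None zaxis [-0.0062  0.0001 -1.    ]
wrist relay 0.85 [0.4394 0.0188 0.0144] [181. 193.]
mark (0.5014, array([-0.5481,  0.0034]), 1381)
mark (0.5011, array([-0.5478,  0.0033]), 1593)
ball top z 0.06302124805663736
lid  (0.5012, array([-0.5479,  0.004 ]), 3123)
lid  (0.5009, array([-0.5475,  0.0038]), 3499)
lid frame (0.5247, array([-0.5788,  0.0038]), 80)
relay [[0.4327 0.0153 0.0203]
 [0.443  0.0243 0.0352]
 [0.4492 0.0308 0.0368]]
```

```bash
python3 -c "
from h import *
print(r.sign_off())"
```

```text
the job is handed in; nothing more can be done
None
```

I seated the relay upright in the yellow-framed pocket with the lid still shut. I then raised the lid to 0.501 rad (marker arm measured at 0.501) and handed in at about 20.5 s with the gripper still holding it there. The first grasp closed above the relay, because the fingertips end about 41 mm short of the reported tool point; the second worked.

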